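Tip the rinsed column plugs out of the red cup

ROBOT

A 6-joint arm with a two-finger parallel gripper is mounted at the origin on the work surface. World frame = base frame: x ahead of the robot, y to its left, z up, the work surface at z = 0. Lengths are in m, angles in rad, forces in N, time in s.
With the tool pointing down it reaches from about 0.275 to 0.725 m from the base axis. Payload 5.6 kg.
Tool frame: the origin (TCP) lies at the very end of the fingers, on their centre line; the grasp point (between the pads) lies 19 mm behind it; z points along the fingers, y is the direction in which the jaws open and shut (so a half turn about z gives the same grasp; the last joint's range is limited). The gripper opens to 85 mm and grips with 20 to 120 N. Pads are 22 mm wide; open, the fingers measure 114 mm over their backs; the gripper's body (76 mm by 85 mm) begins 54 mm behind the grasp point. The pads swing forward as they close: fully open they stand 13 mm farther back than shut.
Start: joints at [-0.95, 0.255, 0.108, 0, -1.424, -0.285], TCP at [0.181, -0.519, 0.204] pointing down, gripper open.
Joint ranges: [-2.95, 2.95], [-1.21, 1.97], [-1.09, 1.5], [-2.87, 1.71], [-2.94, -0.07], [-3.05, 3.05]. Speed limits (rad/s): [2.57, 2.57, 3.14, 3.14, 3.14, 3.14].

INTERFACE

Orientations are given as a unit quaternion [w, x, y, z].
In Python, from rig import robot, snapshot, finder gives the robot as it stands.
- The arm moves only by the tool send_rows, never from a script. Its argument "increments" is text: rows parted by semicolons, each of 7 numbers parted by spaces: the shift along the tool's x, y, z in m, then the turn, a rotation vector about the tool's x, y, z in degrees, then the opening, from -1 (shut) to 1 (fully open). A call has 1 to 20 rows; each row is the pose to reach, as a shift and turn from the pose commanded when the call began, along the tool's axes at that moment; what a row does not reach only later rows make up. A row lasts 1/8 s, in which the tool goes at most 62.5 mm and 10.7 degrees, less where a joint would pass 70% of its speed; a pose out of reach is approached as far as the arm can. A call with a gripper value outside its range is refused whole. The fingers move at their own pace and stop on an object; the grip force is fixed at half the most. Time passes only in rows, so rows that repeat a pose let the fingers close. It gives the time, the measured TCP pose, the force and the opening at its end, in the units of the state.
- robot.read_state(): the state, without advancing time (a new reading comes with each control period).
- snapshot(name): name is "scene" or "top" or "wrist"; returns a dict with "pixels" (400x640x3 uint8, red, green, blue), "intrinsics" (3x3 intrinsics, pixels), "pose" (4x4, takes a point from camera to world coordinates); the wrist camera has in their place "hand_eye" (4x4, takes a point from camera to tool coordinates, whose origin is the TCP and whose axes are the flange's). Camera axes: x right, y up, looking along -z (the intrinsics and any distortion apply to the point x, -y, -z); pixel columns grow to the right and rows downward; lengths in m; the calibration is good to about 2 mm. A picture is of the moment at which its call begins: read the wrist's pose just before it. There is no depth.
- robot.job_done(): hands the job in, once; it reports no verdict.
Trained networks look in a picture, given as the dict that the camera call returned (one of the last four; its "shot" number tells which), for a name from the list of things; names that differ only in an ending like _2 or _b are one class to them, and where a whole thing is asked for, a point or a joint stands for the part that bears it (a point fixed in the world has none). Each returns a list of dicts, best first, with "p" (0 to 1); they miss things now and then, are a little off and sometimes report something else, mostly with a low value. They report only what shows in the picture. A call takes as long as a camera call.
- finder.spot_in(label, picture): "uv" ([column, row] in pixels, amid what is visible of it).
- finder.silhouettes(label, picture): "pixels" (400x640 bool, what is visible of it) and "uv" ([column, row] in pixels, amid what is visible of it).
- finder.mark_of(label, picture): "uv" ([column, row] in pixels: a listed point, or the origin of a listed thing).
The state is a dict: "t": time; "joint_pos": joint angles; "qd": joint speeds; "joint_torque": joint torques, N m; "eef_pos": TCP position; "ee_rot": TCP orientation; "contact_force": force on the tool from outside, world axes, zero at the start; "wrist_torque": the same for the moment, N m; "grip_width": finger opening in m.
Only numpy, scipy, OpenCV 4.12 (cv2) and the standard library are available. Lean on these libraries where they do the work, as an engineer would, in place of code of your own. Each camera call takes 0.05 s, during which the arm holds its last target.

TASK

Two tippers stand on the lab bench. By its crank handle, tip the red cup over until both yellow plugs have dropped into the white tray under it, then swing the cup back fully upright and let go. Leave the blue cup upright as it is.

Things in the scene. Friction and masses are not known exactly. Their poses are not given: they have to be found in the camera images.
- red_tray (a point): Red tipper, fixed: red cup (92 mm wide, 94 tall) in a steel cradle between two 173 mm posts (y = +-68 mm) over a white tray. This point: centre of the tray's inner floor, 12 mm above the bench; x = the way the cup pours (away from the robot), y along the pivot, z up. Tray inside 232 (x) by 112 mm, walls 46. Pivot axis parallel to y at x = -65, z = +148 mm. Yaw varies; may be left or right of blue.
- red_handle (a point): Middle of the red crank handle: a bar 16 mm thick, 64 long, parallel to the pivot, outside the -y post, 80 mm from the pivot axis; y = -90 (crank arm) to -154, middle -122 mm in the tray frame. Cup upright: crank leans 1.25 rad from vertical to -x; tipped: 1.25 to +x (bar 185 mm above bench, 240 at mid-swing). Straddle it from above, fingers closing along tray x, pointing down all the way. Site y = bar.
- red_cradle (a joint): Angle of the red cup with its crank (rad): 0 = upright, at a stop; grows as the handle swings over the top towards the tray's +x; 2.5 = fully tipped, at a stop. Steady pivot friction, about 2.5 N at the handle; stays where it is left. The plugs slide out late, between about 1.8 and 2.5.
- red_plug_a_mid (a point): Centre (half-way up) of one of the two yellow plastic plugs that start in the red cup: a six-sided head 24 mm across flats and 18 mm high with a 16 mm round stub, 30 mm tall in all, 20 g.
- red_plug_b_mid (a point): Centre (half-way up) of the other of the two yellow plastic plugs that start in the red cup: a six-sided head 24 mm across flats and 18 mm high with a 16 mm round stub, 30 mm tall in all, 20 g.
- blue_cradle (a joint): Angle of the blue cup and crank of the other tipper, built like the red one but with blue cup and handle; 0 = upright. It holds two yellow plugs as well and is to be left upright.

How it is judged:
By the outcome, as a careful person would: the job done as asked, in the order asked, and still so for the second after the job is handed in, with the robot touching nothing.
It also fails if it takes over 45 s, if anything falls off the work surface, if the arm or the gripper's body presses on something with over 40 N, if the wrist force passes 120 N, or if a joint passes its speed limit or range.

## Working session

There is one attempt and no reset: what is moved stays moved. The work goes in short steps, Python scripts to look and compute and a tool call to move; the robot and the scene stay as the last step left them, time stands still between calls to the robot, and variables do not carry over. Pictures are saved under pics/ and viewed, and the job is handed in when it is done.

Besides the shell and the picture viewer there is one more tool, called after "Emit:" by a JSON object that holds its "method" and its "body", one argument or row to a line. send_rows: Moves the arm, as the interface text tells. Its arguments: {"type":"object","properties":{"increments":{"type":"string"}},"required":["increments"]}

```bash
mkdir -p pics; ls
cat > h.py <<'E'
import numpy as np, cv2
from rig import robot, snapshot, finder
def save(s,n,marks=[]):
    im=s["pixels"][:,:,::-1].copy()
    for uv in marks: cv2.drawMarker(im,tuple(int(round(v)) for v in uv),(255,0,255),0,10,1)
    cv2.imwrite("pics/"+n,im)
E
python3 - <<'E'
from h import *
s=robot.read_state(); print({k:np.round(v,3) for k,v in s.items()})
for n in ["scene","top"]:
    p=snapshot(n); print(n,p.keys(),p["intrinsics"],np.round(p["pose"],4).tolist(),p.get("distortion"))
    m=[]
    for l in ["red_tray","red_handle","red_plug_a_mid"]:
        r=finder.mark_of(l,p); print(l,[(np.round(x["uv"],1),round(x["p"],2)) for x in r[:4]])
        if r:m.append(r[0]["uv"])
    save(p,n+"0.png",m)
E
```

```text
pics
{'t': np.float64(0.0), 'joint_pos': array([-0.95 ,  0.256,  0.107, -0.   , -1.424, -0.285]), 'qd': array([ 0.   , -0.002, -0.   , -0.001,  0.001, -0.   ]), 'joint_torque': array([ 0.0000e+00, -3.8663e+01,  2.3794e+01,  5.3650e+00, -6.0000e-03,
        0.0000e+00]), 'eef_pos': array([ 0.181, -0.519,  0.203]), 'ee_rot': array([-0.   , -0.167,  0.986,  0.001]), 'contact_force': array([-0.438, -0.598,  0.216]), 'wrist_torque': array([-0.016,  0.045, -0.033]), 'grip_width': np.float64(0.085)}
scene dict_keys(['pixels', 'intrinsics', 'pose', 'shot']) [[380.3165698    0.         329.1772041 ]
 [  0.         380.3165698  197.57326316]
 [  0.           0.           1.        ]] [[-0.1306, -0.7245, 0.6768, 1.0128], [0.9914, -0.1008, 0.0833, 0.0668], [0.0079, 0.6819, 0.7314, 0.6382], [0.0, 0.0, 0.0, 1.0]] None
red_tray [(array([469.5, 294.5]), 0.71)]
red_handle [(array([399.4, 175.3]), 0.89)]
red_plug_a_mid []
top dict_keys(['pixels', 'intrinsics', 'pose', 'shot']) [[473.64536649   0.         324.56672799]
 [  0.         473.64536649 191.9735749 ]
 [  0.           0.           1.        ]] [[0.0241, 0.9911, -0.1308, 0.4117], [-0.9997, 0.025, 0.0053, 0.0138], [0.0085, 0.1307, 0.9914, 1.0182], [0.0, 0.0, 0.0, 1.0]] None
red_tray [(array([201.9, 143.4]), 0.75)]
red_handle [(array([255.4, 189.8]), 0.94)]
red_plug_a_mid [(array([183.7, 165.7]), 0.6)]
```

View pics/scene0.png

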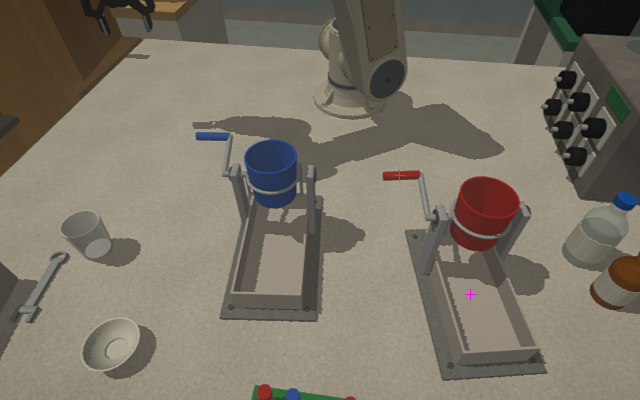

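View pics/top0.png

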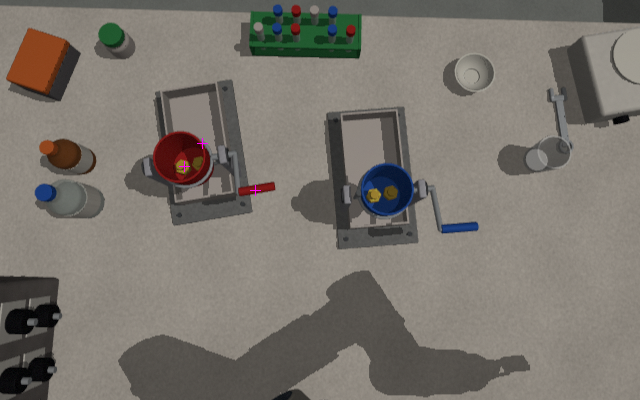

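```bash
cat >> h.py <<'E'
def ray(p,uv):
    K=p["intrinsics"];T=p["pose"]
    d=np.array([(uv[0]-K[0,2])/K[0,0],-(uv[1]-K[1,2])/K[1,1],-1]); return T[:3,3],T[:3,:3]@d
def atz(p,uv,z):
    o,d=ray(p,uv); return o+d*(z-o[2])/d[2]
def proj(p,X):
    T=p["pose"];K=p["intrinsics"]; c=T[:3,:3].T@(np.asarray(X)-T[:3,3]); 
    return np.array([K[0,0]*c[0]/-c[2]+K[0,2],K[1,1]*-c[1]/-c[2]+K[1,2]])
E
python3 - <<'E'
from h import *
from scipy.optimize import least_squares
hz=0.012+.148+.08*np.cos(1.25); hx=-.065-.08*np.sin(1.25)
pp={n:snapshot(n) for n in ["scene","top"]}
U={}
for n,p in pp.items():
    for l,z in [("red_tray",.012),("red_handle",hz)]:
        r=finder.mark_of(l,p)
        if r: U[n,l]=r[0]["uv"]; print(n,l,atz(p,r[0]["uv"],z))
loc={"red_tray":[0,0,.012],"red_handle":[hx,-.122,hz]}
def W(q,l):
    x,y,z=loc[l]; c,s=np.cos(q[2]),np.sin(q[2]); return [q[0]+c*x-s*y,q[1]+s*x+c*y,z]
def f(q): return np.concatenate([proj(pp[n],W(q,l))-u for (n,l),u in U.items()])
r=least_squares(f,[.5,.25,.0]); q=r.x
print("pose",q,r.fun, "handle",W(q,"red_handle"))
for n,p in pp.items():
    m=[]
    for x,y,z in [(0,0,.012),(hx,-.122,hz),(hx,-.09,hz),(hx,-.154,hz),(-.116,-.056,.058),(.116,.056,.058),(-.116,.056,.058),(.116,-.056,.058),(-.065,.068,.173),(-.065,-.068,.173)]:
        c,s=np.cos(q[2]),np.sin(q[2]); m.append(proj(p,[q[0]+c*x-s*y,q[1]+s*x+c*y,z]))
    save(p,n+"1.png",m)
E
```

```text
scene red_tray [0.63881589 0.27768753 0.012     ]
scene red_handle [0.522963   0.12735443 0.18522579]
top red_tray [0.64974008 0.27618684 0.012     ]
top red_handle [0.52279546 0.13217812 0.18522579]
pose [0.64258577 0.27489889 0.16888501] [-1.32652987  1.67425309  2.09076343  0.68023572  0.40396926  3.24079767
  0.7274389  -0.75491064] handle [np.float64(0.5241780495098045), np.float64(0.1309485102735201), np.float64(0.1852257889916215)]
```

View pics/scene1.png

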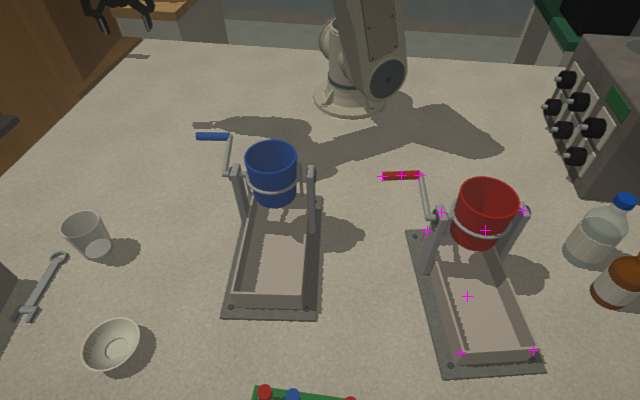

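View pics/top1.png

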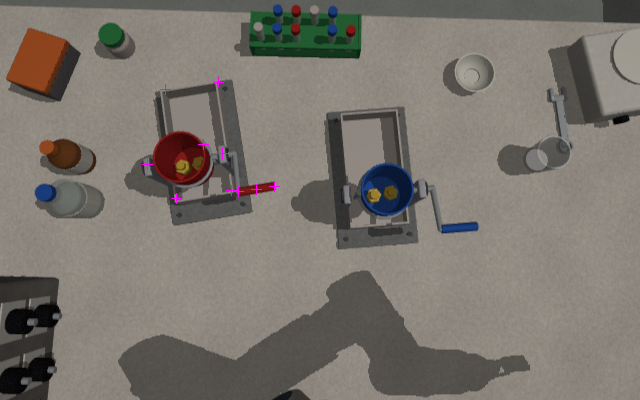

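The fit projects onto the bar ends, post tops and tray corners in both pictures. Red handle bar: scene (381–420, 175), top (231–275, 190). Next I'll work out the approach.

```bash
cat >> h.py <<'E'
from scipy.spatial.transform import Rotation as R
Q=np.array([.6426,.2749,.1689])
def hw(th,q=None,yb=-.124):
    q=Q if q is None else q
    x=-.065+.08*np.sin(th); c,s=np.cos(q[2]),np.sin(q[2])
    return np.array([q[0]+c*x-s*yb,q[1]+s*x+c*yb,.16+.08*np.cos(th)])
def rel(st,tcp,yaw):
    w,x,y,z=st["ee_rot"]; R0=R.from_quat([x,y,z,w])
    ty=np.array([-np.cos(yaw),-np.sin(yaw),0]); tz=np.array([0,0,-1.]); tx=np.cross(ty,tz)
    R1=R.from_matrix(np.c_[tx,ty,tz])
    return np.round(1000*R0.inv().apply(np.asarray(tcp)-st["eef_pos"]),1), np.round(np.degrees((R0.inv()*R1).as_rotvec()),2)
E
python3 - <<'E'
from h import *
s=robot.read_state(); h=hw(-1.25); print(h)
print(rel(s,[h[0],h[1],.33],Q[2]))
E
```

```text
[0.52453063 0.12897631 0.18522579]
(array([-537.7,  498.9, -125.8]), array([ -0.  ,   0.  , -80.44]))
```

Emit:
{"method": "send_rows", "body": {
  "increments": "0 0 -0.06 0 0 0 1; 0 0 -0.12 0 0 0 1; -0.036 0.033 -0.126 0 0 -5.4 1; -0.072 0.066 -0.126 0 0 -10.7 1; -0.108 0.1 -0.126 0 0 -16.1 1; -0.144 0.133 -0.126 0 0 -21.4 1; -0.179 0.166 -0.126 0 0 -26.8 1; -0.215 0.2 -0.126 0 0 -32.2 1; -0.251 0.233 -0.126 0 0 -37.5 1; -0.287 0.266 -0.126 0 0 -42.9 1; -0.323 0.3 -0.126 0 0 -48.3 1; -0.358 0.333 -0.126 0 0 -53.6 1; -0.394 0.366 -0.126 0 0 -59 1; -0.43 0.4 -0.126 0 0 -64.3 1; -0.466 0.433 -0.126 0 0 -69.7 1; -0.502 0.466 -0.126 0 0 -75.1 1; -0.538 0.499 -0.126 0 0 -80.4 1; -0.538 0.499 -0.126 0 0 -80.4 1; -0.538 0.499 -0.126 0 0 -80.4 1"
}}

```text
t: 3.08
eef_pos: [0.5248, 0.1291, 0.3302]
ee_rot: [0.0, 0.764, -0.645, 0.0]
contact_force: [-0.2, -0.5, 0.4]
grip_width: 0.0855
```

Run:
```python
from h import *
s=robot.read_state(); print(s["t"],s["eef_pos"],s["ee_rot"],s["contact_force"])
p=snapshot("wrist"); 
w,x,y,z=s["ee_rot"]; T=np.eye(4);T[:3,:3]=R.from_quat([x,y,z,w]).as_matrix();T[:3,3]=s["eef_pos"]
p=dict(p); pw=dict(p); pw["pose"]=T@p["hand_eye"]
r=finder.mark_of("red_handle",p); print(r[:2])
sil=finder.silhouettes("red_handle",p)
if sil:
    m=sil[0]["pixels"].astype(np.uint8); print(sil[0]["p"],m.sum())
    v,u=np.nonzero(m); P=np.array([atz(pw,(a,b),.185)[:2] for a,b in zip(u,v)])
    (c,sz,a)=cv2.minAreaRect(P.astype(np.float32)*1000); print(c,sz,a)
mk=[r[0]["uv"]] if r else []
if r: print(atz(pw,r[0]["uv"],.185))
mk+= [proj(pw,hw(-1.25,yb=b)) for b in (-.09,-.154)]+[proj(pw,hw(-1.25))]
save(p,"w0.png",mk)
print(rel(s,[*hw(-1.25)[:2],.33],Q[2]))
```

```text
3.075 [0.52477673 0.1290553  0.33019022] [ 1.58294038e-04  7.63979923e-01 -6.45239987e-01  1.10913328e-04] [-0.15623383 -0.52386964  0.43599751]
[{'uv': [326.4, 184.5], 'p': 0.58}]
0.65 7134
(564.808349609375, 212.0929412841797) (232.92335510253906, 88.91858673095703) 82.04900360107422
[0.52327569 0.1291362  0.185     ]
(array([0. , 0.3, 0.2]), array([ 0.01, -0.02, -0.04]))
```

View pics/w0.png

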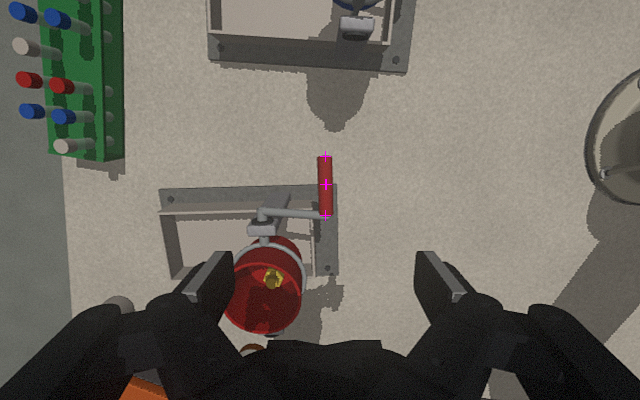

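The wrist view confirms the bar: red, columns 318–333, rows 155–217, with my predicted marks on it. Next: descend, then close.

Emit:
{"method": "send_rows", "body": {
  "increments": "0 0 0.03 0 0 0 1; 0 0 0.06 0 0 0 1; 0 0 0.09 0 0 0 1; 0 0 0.12 0 0 0 1; 0 0 0.145 0 0 0 1; 0 0 0.163 0 0 0 1; 0 0 0.163 0 0 0 1; 0 0 0.163 0 0 0 -0.5; 0 0 0.163 0 0 0 -0.5; 0 0 0.163 0 0 0 -0.5; 0 0 0.163 0 0 0 -1; 0 0 0.163 0 0 0 -1; 0 0 0.163 0 0 0 -1; 0 0 0.163 0 0 0 -1"
}}

```text
t: 4.97
eef_pos: [0.5248, 0.1292, 0.1672]
ee_rot: [0.0, 0.764, -0.645, -0.0]
contact_force: [0.2, -0.8, 0.5]
grip_width: 0.0
```

Run:
```python
from h import *
s=robot.read_state(); print(s["t"],s["eef_pos"],s["contact_force"],s["wrist_torque"],s["grip_width"])
p=snapshot("wrist"); save(p,"w1.png")
p=snapshot("top"); save(p,"top2.png")
h0=hw(-1.25)
for th in np.linspace(-1.25,1.25,21):
    c=h0.copy(); d=hw(th)-h0
    w,x,y,z=s["ee_rot"]; print(round(th,3),np.round(1000*R.from_quat([x,y,z,w]).inv().apply(d),1))
```

```text
4.975 [0.52476798 0.12917086 0.16716718] [ 0.15612274 -0.80355131  0.5052359 ] [-0.05280009 -0.00368734 -0.02217159] 3.188952913827354e-05
-1.25 [0. 0. 0.]
-1.125 [-0.  -3.7 -9.3]
-1.0 [ -0.   -8.6 -18. ]
-0.875 [ -0.  -14.5 -26.1]
-0.75 [ -0.  -21.4 -33.3]
-0.625 [ -0.  -29.1 -39.7]
-0.5 [ -0.  -37.6 -45. ]
-0.375 [ -0.  -46.6 -49.2]
-0.25 [ -0.  -56.1 -52.3]
-0.125 [ -0.  -65.9 -54.2]
0.0 [ -0.  -75.9 -54.8]
0.125 [ -0.1 -85.9 -54.2]
0.25 [ -0.1 -95.7 -52.3]
0.375 [-1.000e-01 -1.052e+02 -4.920e+01]
0.5 [-1.000e-01 -1.143e+02 -4.500e+01]
0.625 [-1.000e-01 -1.227e+02 -3.970e+01]
0.75 [-1.000e-01 -1.304e+02 -3.330e+01]
0.875 [-1.000e-01 -1.373e+02 -2.610e+01]
1.0 [-1.000e-01 -1.432e+02 -1.800e+01]
1.125 [-1.000e-01 -1.481e+02 -9.300e+00]
1.25 [-1.000e-01 -1.518e+02 -0.000e+00]
```

View pics/w1.png

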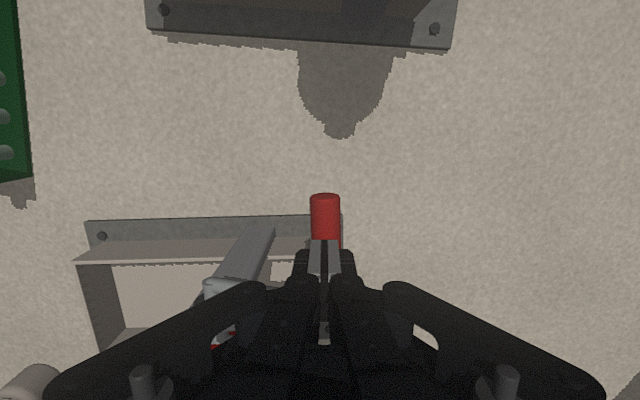

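Run:
```python
from h import *
p=snapshot("scene"); save(p,"s2.png")
im=p["pixels"][90:290,300:620,::-1]; cv2.imwrite("pics/s2c.png",cv2.resize(im,(800,500),interpolation=cv2.INTER_CUBIC))
```

```text
(no output)
```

View pics/s2c.png

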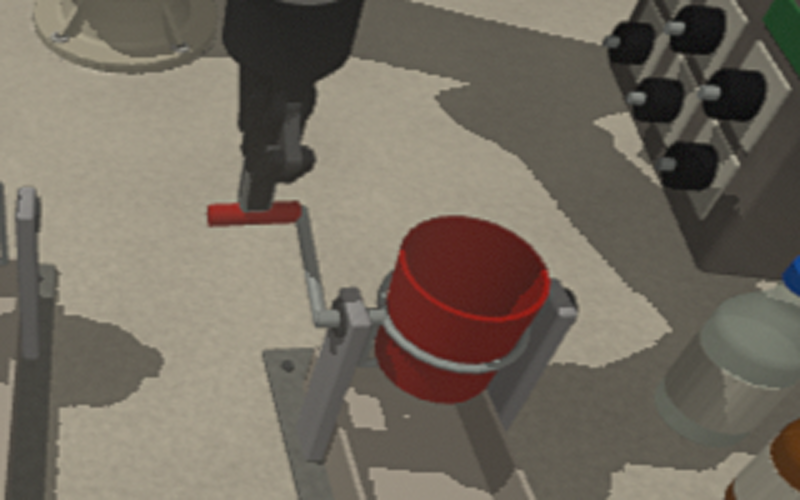

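View pics/top2.png

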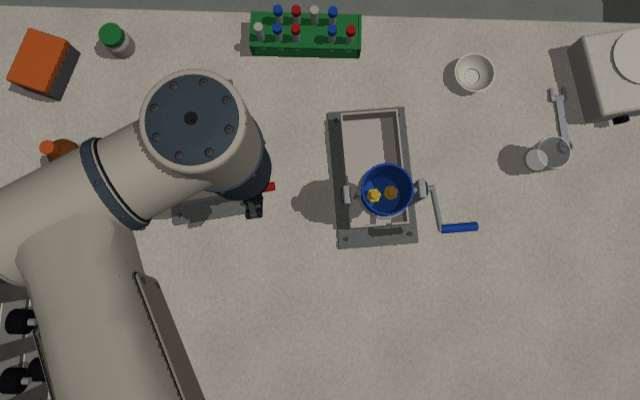

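Run:
```python
from h import *
s=robot.read_state()
p=dict(snapshot("wrist")); T=np.eye(4)
p["pose"]=p["hand_eye"]; print(np.round(p["hand_eye"],3))
m=[proj(p,[0,0,0]),proj(p,[0,0,-.019])]
im=p["pixels"].copy()
q=dict(snapshot("scene")); m2=[proj(q,s["eef_pos"]),proj(q,s["eef_pos"]+[0,0,.019])]
print(m,m2, [proj(q,hw(-1.25,yb=b)) for b in(-.09,-.154)])
def crop(p,m,c,n):
    im=p["pixels"][:,:,::-1]; x,y=map(int,c)
    im=cv2.resize(im[y-50:y+50,x-60:x+60],None,fx=6,fy=6,interpolation=cv2.INTER_CUBIC)
    for a in m: cv2.drawMarker(im,(int((a[0]-x+60.5)*6),int((a[1]-y+50.5)*6)),(255,0,255),0,14,1)
    cv2.imwrite("pics/"+n,im)
crop(q,m2+[proj(q,hw(-1.25,yb=b)) for b in(-.09,-.154)],m2[0],"s3.png"); crop(p,m,[325,260],"w3.png")
```

```text
[[ 0.001  0.963  0.271  0.068]
 [ 1.    -0.001 -0.    -0.001]
 [-0.     0.271 -0.963 -0.169]
 [ 0.     0.     0.     1.   ]]
[array([325.95007954, 235.84250178]), array([326.18684346, 249.17457284])] [array([398.36244026, 182.75710763]), array([399.91518527, 174.92877749])] [array([419.27125835, 174.8064327 ]), array([382.45270851, 175.56813316])]
```

View pics/s3.png

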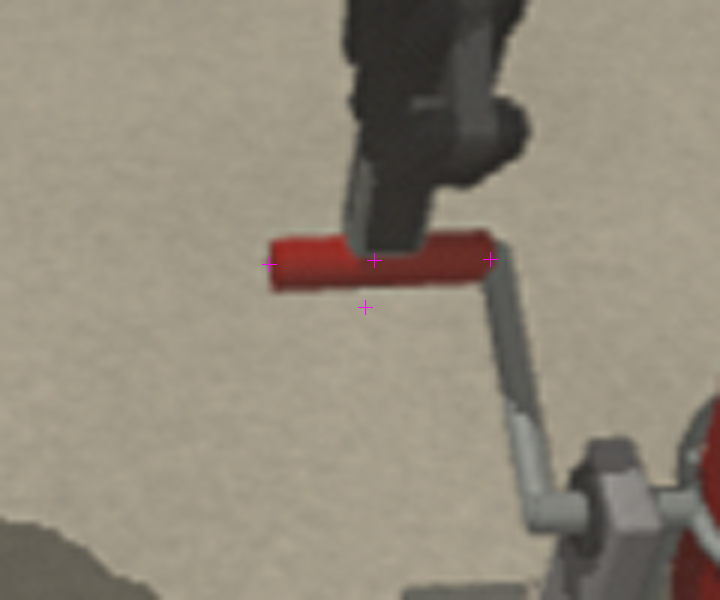

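View pics/w3.png

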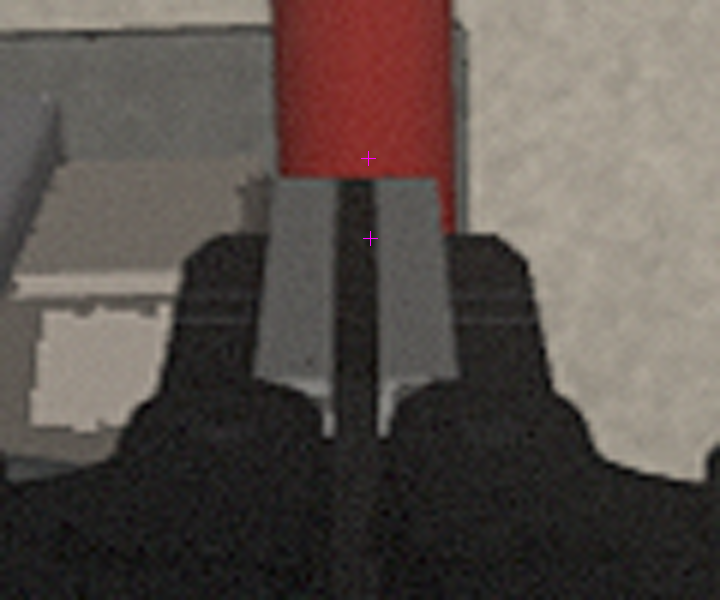

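Gripper reads fully shut (0 mm): it missed. In the scene crop the fingertips end at (≈402,174), on top of the bar. The stated TCP projects about 10 px lower, so the real tips are about 22 mm above it. I'll reopen, go about 26 mm lower and close again.

Emit:
{"method": "send_rows", "body": {
  "increments": "0 0 -0.02 0 0 0 -1; 0 0 -0.02 0 0 0 1; 0 0 -0.02 0 0 0 1; 0 0 -0.02 0 0 0 1; 0 0 -0.02 0 0 0 1; 0 0 -0.02 0 0 0 1; 0 0 0 0 0 0 1; 0 0 0.015 0 0 0 1; 0 0 0.026 0 0 0 1; 0 0 0.026 0 0 0 1; 0 0 0.026 0 0 0 -1; 0 0 0.026 0 0 0 -1; 0 0 0.026 0 0 0 -1; 0 0 0.026 0 0 0 -1; 0 0 0.026 0 0 0 -1; 0 0 0.026 0 0 0 -1; 0 0 0.026 0 0 0 -1"
}}

```text
t: 7.35
eef_pos: [0.5238, 0.129, 0.1416]
ee_rot: [0.001, 0.764, -0.645, -0.0]
contact_force: [-4.9, 0.0, 5.3]
grip_width: 0.0141
```

Run:
```python
from h import *
s=robot.read_state(); print(s["t"],s["eef_pos"],s["contact_force"],s["wrist_torque"],s["grip_width"])
q=snapshot("scene")
x,y=400,175; im=q["pixels"][y-50:y+50,x-60:x+60,::-1]
cv2.imwrite("pics/s4.png",cv2.resize(im,None,fx=6,fy=6,interpolation=cv2.INTER_CUBIC))
```

```text
7.35 [0.5237605  0.1289556  0.14159927] [-4.94417805  0.04031908  5.28284376] [-3.70265589e-04  1.88248015e+00  3.31478528e-01] 0.014077109607575024
```

View pics/s4.png

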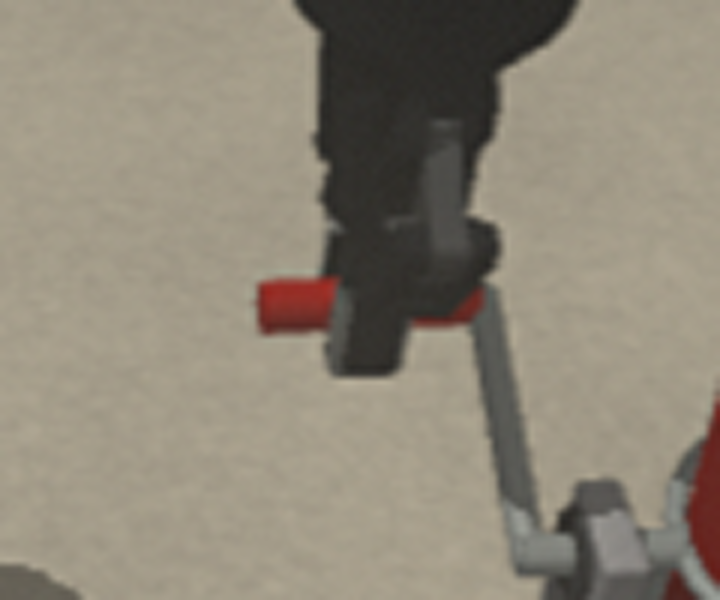

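Now the bar is held: width 14 mm, and the tips show below the bar at (≈400,186). First part of the arc.

Emit:
{"method": "send_rows", "body": {
  "increments": "0 -0.002 -0.005 0 0 0 -1; 0 -0.004 -0.009 0 0 0 -1; 0 -0.006 -0.014 0 0 0 -1; 0 -0.009 -0.018 0 0 0 -1; 0 -0.0115 -0.022 0 0 0 -1; 0 -0.0145 -0.026 0 0 0 -1; 0 -0.018 -0.03 0 0 0 -1; 0 -0.0215 -0.0333 0 0 0 -1; 0 -0.0215 -0.0333 0 0 0 -1"
}}

```text
t: 8.52
eef_pos: [0.5407, 0.1323, 0.1739]
ee_rot: [0.004, 0.764, -0.645, -0.004]
contact_force: [-20.2, 0.6, 7.3]
grip_width: 0.014
```

Run:
```python
from h import *
s=robot.read_state(); print(s["t"],s["eef_pos"],s["contact_force"],s["wrist_torque"],s["grip_width"])
q=snapshot("scene"); save(q,"s5.png")
```

```text
8.525 [0.54071043 0.13230227 0.17386759] [-20.17191642   0.59278682   7.32710705] [0.41533427 7.50468723 0.31451643] 0.014007128604020222
```

View pics/s5.png

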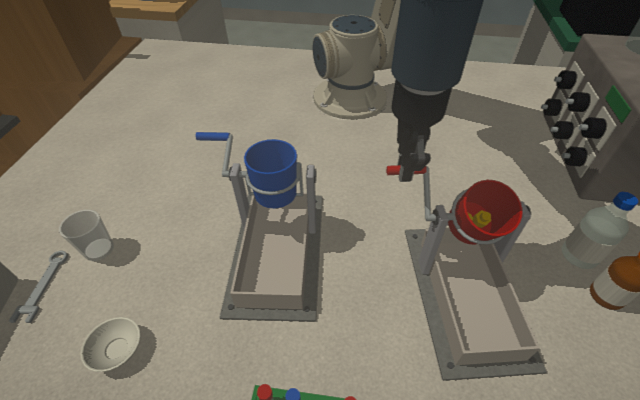

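The cup is tipping (red crank swung, plug visible at (483,218)) and forces are moderate. Continuing over the top.

Emit:
{"method": "send_rows", "body": {
  "increments": "0 -0.007 -0.0064 0 0 0 -1; 0 -0.0155 -0.0117 0 0 0 -1; 0 -0.0245 -0.0159 0 0 0 -1; 0 -0.034 -0.019 0 0 0 -1; 0 -0.0435 -0.021 0 0 0 -1; 0 -0.0535 -0.0215 0 0 0 -1; 0 -0.0535 -0.0215 0 0 0 -1"
}}

```text
t: 9.45
eef_pos: [0.6007, 0.1439, 0.2003]
ee_rot: [-0.004, 0.765, -0.644, 0.001]
contact_force: [-5.8, 6.3, 13.3]
grip_width: 0.0137
```

Run:
```python
from h import *
s=robot.read_state(); print(s["t"],s["eef_pos"],s["ee_rot"],s["contact_force"],s["wrist_torque"],s["grip_width"])
q=snapshot("scene"); save(q,"s6.png")
```

```text
9.45 [0.60070893 0.14394517 0.20033261] [-0.00396592  0.76465567 -0.64442524  0.00144581] [-5.81029341  6.27142072 13.34290031] [2.07272397 2.37354248 0.4368545 ] 0.013709144081104628
```

View pics/s6.png

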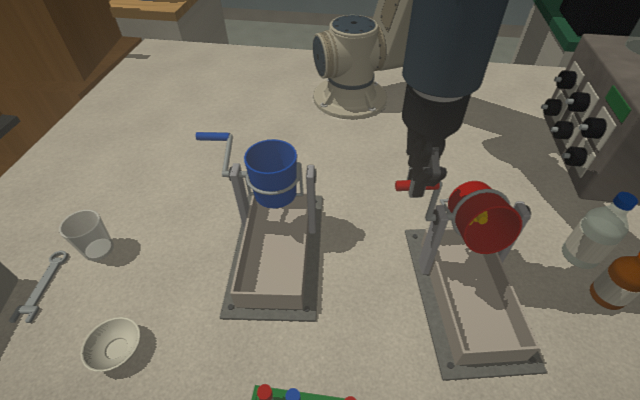

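Emit:
{"method": "send_rows", "body": {
  "increments": "0 -0.01 0.0006 0 0 0 -1; 0 -0.0198 0.0025 0 0 0 -1; 0 -0.0293 0.0056 0 0 0 -1; 0 -0.0384 0.0098 0 0 0 -1; 0 -0.0468 0.0151 0 0 0 -1; 0 -0.0468 0.0151 0 0 0 -1"
}}

```text
t: 10.25
eef_pos: [0.647, 0.1521, 0.1825]
ee_rot: [-0.003, 0.765, -0.644, 0.001]
contact_force: [-0.0, 5.8, 1.6]
grip_width: 0.0139
```

Run:
```python
from h import *
s=robot.read_state(); print(s["t"],s["eef_pos"],s["ee_rot"],s["contact_force"],s["wrist_torque"],s["grip_width"])
q=snapshot("scene"); save(q,"s7.png")
```

```text
10.25 [0.6469551  0.15208323 0.1824518 ] [-0.003119    0.76469275 -0.64438702  0.00079745] [-4.13301247e-03  5.76864573e+00  1.57208625e+00] [1.91151262 0.17146344 0.58635462] 0.013883897416275829
```

View pics/s7.png

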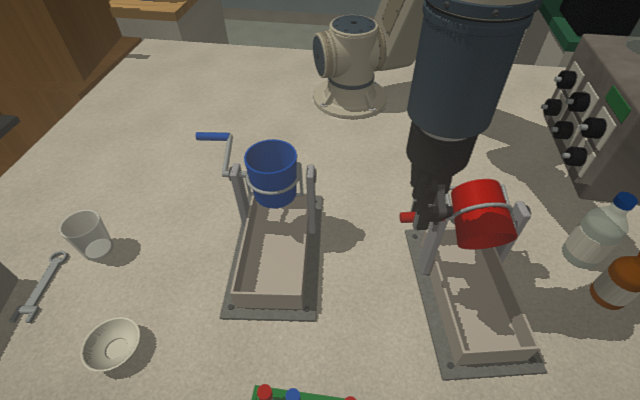

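Emit:
{"method": "send_rows", "body": {
  "increments": "0 -0.0077 0.0064 0 0 0 -1; 0 -0.0146 0.0136 0 0 0 -1; 0 -0.0205 0.0217 0 0 0 -1; 0 -0.0254 0.0304 0 0 0 -1; 0 -0.0275 0.035 0 0 0 -1; 0 -0.0291 0.0397 0 0 0 -1; 0 -0.0291 0.0397 0 0 0 -1; 0 -0.0291 0.0397 0 0 0 -1"
}}

```text
t: 11.3
eef_pos: [0.6732, 0.1571, 0.144]
ee_rot: [-0.002, 0.765, -0.644, -0.0]
contact_force: [-11.0, 7.2, 10.6]
grip_width: 0.0136
```

Run:
```python
from h import *
s=robot.read_state(); print(s["t"],s["eef_pos"],s["ee_rot"],s["contact_force"],s["wrist_torque"],s["grip_width"])
q=snapshot("scene"); r=finder.mark_of("red_plug_a_mid",q); print([(x["uv"],x["p"]) for x in r]); save(q,"s8.png")
```

```text
11.3 [0.67320192 0.15706671 0.14402882] [-2.00434110e-03  7.64780549e-01 -6.44287610e-01 -4.12857088e-04] [-10.99315605   7.19117949  10.5713999 ] [2.32921575 3.87400874 0.38318703] 0.013631605068964157
[([482.3, 325.4], 0.7)]
```

View pics/s8.png

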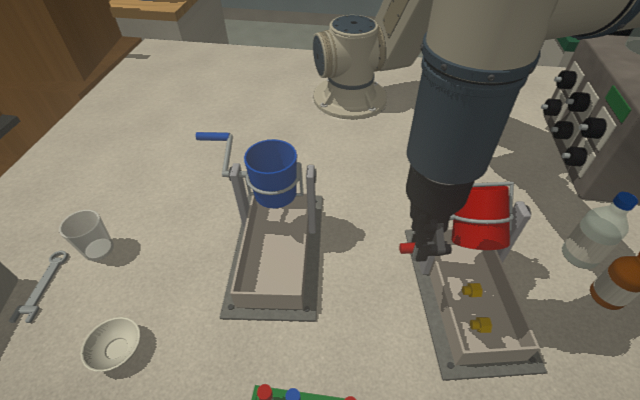

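Both yellow plugs lie in the tray, at (472,290) and (481,325). Swinging back.

Emit:
{"method": "send_rows", "body": {
  "increments": "0 0.0037 -0.0093 0 0 0 -1; 0 0.0086 -0.018 0 0 0 -1; 0 0.0145 -0.0261 0 0 0 -1; 0 0.0214 -0.0333 0 0 0 -1; 0 0.0291 -0.0397 0 0 0 -1; 0 0.0375 -0.045 0 0 0 -1; 0 0.0466 -0.0492 0 0 0 -1; 0 0.0561 -0.0523 0 0 0 -1; 0 0.0659 -0.0542 0 0 0 -1; 0 0.0759 -0.0548 0 0 0 -1; 0 0.0759 -0.0548 0 0 0 -1"
}}

```text
t: 12.78
eef_pos: [0.6079, 0.1439, 0.2061]
ee_rot: [-0.011, 0.764, -0.645, 0.008]
contact_force: [7.1, 4.3, 19.7]
grip_width: 0.0133
```

Emit:
{"method": "send_rows", "body": {
  "increments": "0 0.01 0.0006 0 0 0 -1; 0 0.0198 0.0025 0 0 0 -1; 0 0.0293 0.0056 0 0 0 -1; 0 0.0384 0.0098 0 0 0 -1; 0 0.0468 0.0151 0 0 0 -1; 0 0.0545 0.0215 0 0 0 -1; 0 0.0614 0.0287 0 0 0 -1; 0 0.0614 0.0287 0 0 0 -1"
}}

```text
t: 13.78
eef_pos: [0.54, 0.1303, 0.1718]
ee_rot: [-0.002, 0.764, -0.645, 0.003]
contact_force: [-7.5, -3.6, 14.4]
grip_width: 0.0139
```

Emit:
{"method": "send_rows", "body": {
  "increments": "0 0.0059 0.0081 0 0 0 -1; 0 0.0108 0.0168 0 0 0 -1; 0 0.013 0.0215 0 0 0 -1; 0 0.0145 0.0261 0 0 0 -1; 0 0.0155 0.029 0 0 0 -1; 0 0.0155 0.031 0 0 0 -1; 0 0.0155 0.031 0 0 0 -1"
}}

```text
t: 14.65
eef_pos: [0.5245, 0.1271, 0.1409]
ee_rot: [-0.001, 0.764, -0.645, 0.003]
contact_force: [-10.2, -6.1, 18.7]
grip_width: 0.0136
```

Run:
```python
from h import *
s=robot.read_state(); print(s["t"],s["eef_pos"],s["ee_rot"],s["contact_force"],s["wrist_torque"],s["grip_width"])
q=snapshot("scene"); save(q,"s9.png")
```

```text
14.65 [0.5244721  0.12710581 0.14092501] [-0.00085455  0.76434108 -0.64480529  0.00285109] [-10.21369867  -6.13710945  18.68691925] [-1.81443783  3.36508049  0.25106029] 0.013617001262367829
```

View pics/s9.png

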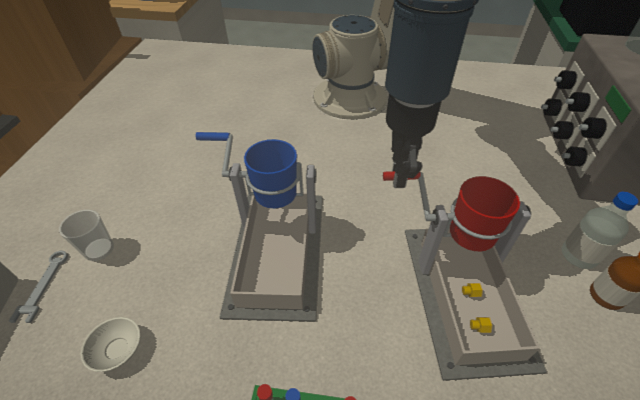

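Emit:
{"method": "send_rows", "body": {
  "increments": "0 0 0.002 0 0 0 -1; 0 0.001 0.004 0 0 0 -1; 0 0.001 0.006 0 0 0 -1; 0 0.001 0.006 0 0 0 -1"
}}

```text
t: 15.2
eef_pos: [0.5249, 0.1271, 0.1405]
ee_rot: [-0.003, 0.765, -0.644, 0.005]
contact_force: [-20.8, -5.3, 45.1]
grip_width: 0.0136
```

Run:
```python
from h import *
q=snapshot("scene"); r=finder.mark_of("red_handle",q); print(r[:1]); a=[proj(q,hw(-1.25,yb=b)) for b in(-.09,-.154)]; print(a)
x,y=400,175; im=q["pixels"][y-50:y+50,x-60:x+60,::-1]
cv2.imwrite("pics/s10.png",cv2.resize(im,None,fx=6,fy=6,interpolation=cv2.INTER_CUBIC))
```

```text
[{'uv': [399.6, 174.8], 'p': 0.91}]
[array([419.27125835, 174.8064327 ]), array([382.45270851, 175.56813316])]
```

View pics/s10.png

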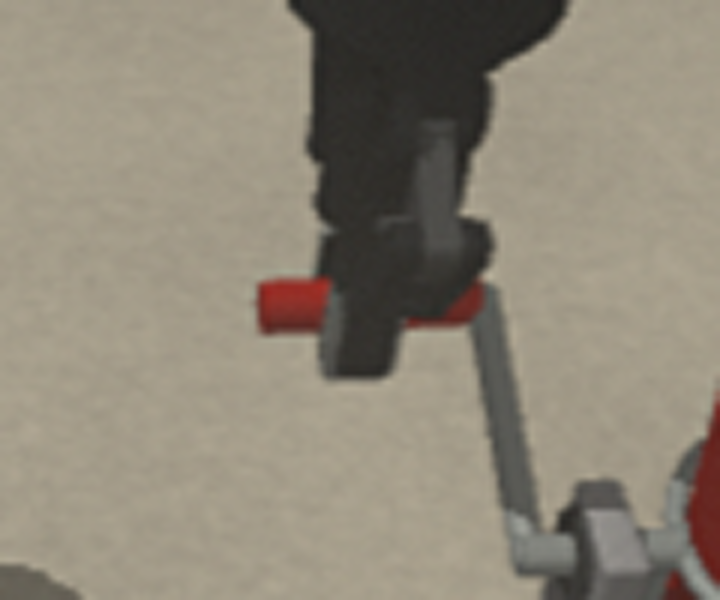

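It stalls firmly: 45 N with only 0.4 mm of travel, so it's on the upright stop, and the bar is in the same pixels as at the start. Easing off, releasing, then up and away.

Emit:
{"method": "send_rows", "body": {
  "increments": "0 0 -0.003 0 0 0 -1; 0 -0.001 -0.005 0 0 0 -1; 0 -0.001 -0.005 0 0 0 1; 0 -0.001 -0.005 0 0 0 1; 0 -0.001 -0.005 0 0 0 1; 0 -0.001 -0.005 0 0 0 1; 0 -0.001 -0.005 0 0 0 1; 0 -0.001 -0.005 0 0 0 1; 0 -0.001 -0.02 0 0 0 1; 0 -0.001 -0.05 0 0 0 1; 0 -0.001 -0.1 0 0 0 1; 0 -0.001 -0.15 0 0 0 1; 0 -0.001 -0.2 0 0 0 1; 0 0.05 -0.2 0 0 0 1; 0 0.1 -0.2 0 0 0 1; 0 0.15 -0.2 0 0 0 1; 0 0.15 -0.2 0 0 0 1"
}}

```text
t: 17.42
eef_pos: [0.3721, 0.1026, 0.3331]
ee_rot: [-0.003, 0.764, -0.645, 0.001]
contact_force: [0.8, 0.3, 0.1]
grip_width: 0.0854
```

Run:
```python
from h import *
s=robot.read_state(); print(s["t"],s["eef_pos"],s["contact_force"],s["grip_width"])
for n in ["scene","top"]:
    q=snapshot(n); r=finder.mark_of("red_handle",q); print(r[:1]); print([proj(q,hw(-1.25,yb=b)) for b in(-.09,-.154)]);save(q,n+"11.png")
```

```text
17.425 [0.37208532 0.10262542 0.33309134] [0.84409372 0.33952656 0.13921549] 0.0854399912109161
[{'uv': [398.5, 173.4], 'p': 0.66}]
[array([419.27125835, 174.8064327 ]), array([382.45270851, 175.56813316])]
[{'uv': [258.4, 188.7], 'p': 0.77}]
[array([238.08195592, 191.39729426]), array([273.93727087, 186.27991071])]
```

View pics/scene11.png

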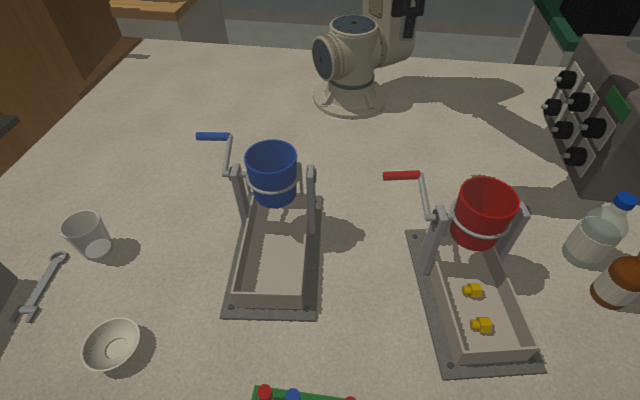

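View pics/top11.png

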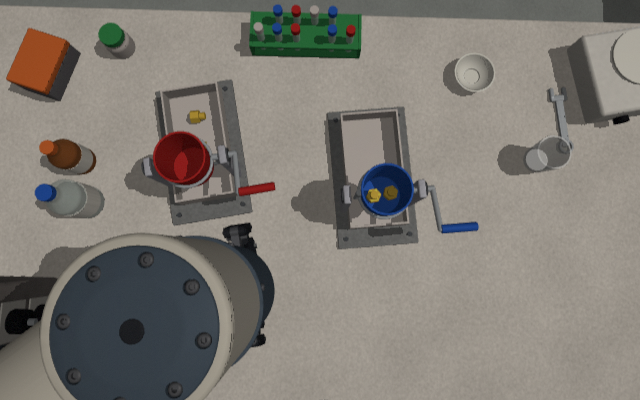

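Run:
```python
from h import *
def red(f):
    h=cv2.cvtColor(cv2.imread("pics/"+f),cv2.COLOR_BGR2HSV); return ((h[...,0]<8)|(h[...,0]>172))&(h[...,1]>150)&(h[...,2]>60)
for a,b,(x0,x1,y0,y1) in [("scene0.png","scene11.png",(375,425,160,190)),("scene0.png","scene11.png",(445,525,175,250)),("top0.png","top11.png",(235,280,175,200))]:
    for f in(a,b):
        m=red(f)[y0:y1,x0:x1]; v,u=np.nonzero(m); print(f,m.sum(),u.mean()+x0,v.mean()+y0,u.min()+x0,u.max()+x0,v.min()+y0,v.max()+y0)
```

```text
scene0.png 240 401.21666666666664 174.625 383 419 171 179
scene11.png 248 401.2540322580645 174.54032258064515 383 419 171 178
scene0.png 3341 483.9251721041604 210.1526489075127 452 519 177 249
scene11.png 3344 484.04964114832535 210.06668660287082 451 519 176 249
top0.png 262 256.03435114503816 188.6145038167939 239 274 183 195
top11.png 279 256.01075268817203 188.63799283154123 239 274 183 195
```

The handle and cup are within 0.2 px of their starting positions, so the cup is upright. Handing in.

```bash
python3 -c "
from h import *
print(robot.job_done())"
```

```text
the job is handed in; nothing more can be done
None
```

The red cup has been tipped and is back upright, and both of its plugs are in the white tray. I gripped the crank handle, swung it all the way over and brought it back to its upright stop. Then I let go, moved the arm clear and handed the job in at about 17.5 s.

**Last checks:**
- **Plugs:** Both show in the tray in the scene picture, at (472,290) and (481,325). The top view shows the red cup empty and only one plug, because the cup hides the other.
- **Red cup:** Its handle and cup are within about 0.2 px of their starting image positions. Before release, a 45 N push moved the handle only 0.4 mm, so it was on the stop.
- **Blue cup:** It looks unchanged and still holds its two plugs; I never touched it.
- **Gripper:** It is fully open and reads about 1 N, which is sensor noise.

**What went wrong or disagreed:**
- **First grasp:** It missed, closing to 0 mm on top of the bar. In the images the real fingertips sat about 20 mm above the stated TCP, so I reopened and gripped about 26 mm lower.
- **Handle finder:** In the final pictures it was about 1–3 px off the bar; I relied on the colour measurement instead.

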